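# Change over the rectifier burn-in tester

## Robot

A 7-joint arm with a two-finger parallel gripper is mounted at the origin on the work surface. World frame = base frame: x ahead of the robot, y to its left, z up, the work surface at z = 0. Lengths are in mm, angles in rad, forces in N, time in s.
With the tool pointing down it reaches from about 425 to 875 mm from the base axis. Payload 8.4 kg.
Tool frame: the origin (TCP) lies midway between the tips of the shut fingers; the grasp point (between the pads) lies 19 mm behind it; z points along the fingers, y is the line along which they close (so a half turn about z gives the same grasp; the last joint's range is limited). The gripper opens to 85 mm and grips with 20 to 120 N. Pads are 22 mm wide; open, the fingers measure 114 mm over their backs; the gripper's body (76 mm by 85 mm) begins 54 mm behind the grasp point. The pads swing forward as they close: fully open they stand 13 mm farther back than shut.
Start: joints at [-1.355, 0.333, 0.04, 1.465, -0.013, 1.343, -0.059], TCP at [201.258, 618.028, 231.308] pointing down, gripper open.
Joint ranges: [-2.58, 2.58], [-0.38, 2.09], [-1.3, 1.39], [0.25, 2.4], [-1.5, 4.64], [0.08, 2.09], [-2.65, 2.65]. Speed limits (rad/s): [2.22, 2.22, 2.79, 2.79, 3.14, 3.14, 3.14].

## Interface

Orientations are given as a rotation vector (axis times angle).
In Python, from rig import state, vision, sign_off gives the robot as it stands.
- The arm moves only by the shell command python3 -m inch 'ROWS' [FORCE]. ROWS is JSON, a list of rows, each a list of 5 numbers: the opening in per cent of the stroke, from 0 (shut) to 100 (fully open), then the shift along the world's x, y, z in mm, then the turn about the world's z in degrees. In form: [[jaw, x, y, z, twist], ...]. A call has 1 to 8 rows; each row shifts and turns the commanded pose from where the row before left it; what a row does not reach is not made up. A row lasts 1/8 s, in which the tool goes at most 62.5 mm and 10.7 degrees, less where a joint would pass 70% of its speed; a pose out of reach is approached as far as the arm can. A call with a gripper value outside its range is refused whole. The fingers move at their own pace and stop on an object; FORCE is the grip in N (left out, the last holds). Time passes only in rows, so rows that do not move let the fingers close. It gives the time, the measured TCP pose, the force, the opening and the grip force at its end, in the units of the state.
- state(): the state, without advancing time (a new reading comes with each control period).
- vision.camera(name): name is "scene" or "top"; returns the picture (420x560x3 uint8, blue, green, red); there is no depth.
- vision.calibration(name): a dict with "fx", "fy", "cx", "cy" (pixels), "xyz" and "orientation" of the camera in the world. Camera axes: x right, y down, z forward; pixel columns grow to the right and rows downward; lengths in mm; the calibration is good to about 2 mm. A picture is of the moment at which its call begins. calibration takes no time and is no camera call.
- sign_off(): hands the job in; it is judged then, once.
The state is a dict: "t": time; "q": joint angles; "dq": joint speeds; "tau": joint torques, N m; "ee_pos": TCP position; "eef_rot": TCP orientation; "ft_force": force on the tool from outside, world axes, zero at the start; "ft_torque": the same for the moment, N m; "finger_gap": finger opening in mm; "finger_force": force on a finger pad.
Only numpy, scipy, OpenCV 4.12 (cv2) and the standard library are available. Lean on these libraries where they do the work, as an engineer would, in place of code of your own. Each camera call takes 0.05 s, during which the arm holds its last target. There are 200 camera calls.

## Task

Change over the burn-in tester: first roll its thumbwheel back towards you until the needle rests on the red zero mark. With the wheel left at zero, move every finished copper-capped cartridge from the catch tray into the oak bin, standing upright with its fin up, and push the fresh blue-capped cartridge fully home between the spring jaws; only then roll the wheel up until the needle stands in the green band. Leave the glass valves and the morse key alone.

Things in the scene. Friction and masses are not known exactly. Their poses are not given: they have to be found in the camera images.
- tester: the burn-in tester, a fixed green box with an aluminium top panel: 180 mm (x) by 260 (y) by 60 high. Origin: centre of its underside; its x points away from the robot, y to the left. On the panel: copper spring jaws (left), the thumbwheel in its slot (right), and behind the wheel a white needle meter lying flat
- jaw_seat (a point): centre of the black seat strip between the two jaws, on the panel surface (60 mm above the desk); axes as the tester. A cartridge is pressed straight down here (under 20 N), its length along the tester's y; the jaws part under it and grip its sides. Fully home: its underside rests on the panel; centred along y to 20 mm
- jaw_near (a joint): outward travel (m) of the robot-side jaw, 0 to 0.014 towards tester -x, sprung (4 N at rest, 500 N/m). Jaws are 70 mm long (tester y), 34 mm high; at rest their faces are 28 mm apart up to 19 mm above the panel, then flare to about 46 mm apart at the mouth
- jaw_far (a joint): outward travel (m) of the far jaw, the mirror image, towards tester +x. Each reads about 0.004 with a cartridge home
- wheel_top (a point): top of the thumbwheel's rim, mid-width, unpressed, 12 mm above the panel; axes as the tester. Wheel: 64 mm diameter, 14 wide, axle along tester y below the panel; its rim stands out of a 19 mm wide slot along tester x. The axle is sprung (2 N, then 700 N/m, up to 6 mm): a fingertip pressed 3 to 5 mm down and drawn along tester x rolls it by friction
- thumbwheel (a joint): turn of the thumbwheel in rad, 0 to 3.2 with stops at both ends; stays where left. Grows as its top moves away from the robot (tester +x), 32 mm of rim per rad. Needle on the red zero mark = 0; green band = 2.0 to 2.4
- needle (a joint): black meter needle, 52 mm long, 8 mm above the panel, its turn in rad = half the thumbwheel's. At 0 it lies on the red zero mark at the meter's left end and it swings to the right; green band 1.0 to 1.2, black marks at 0.4, 0.8 and 1.6
- tray: the catch tray, aluminium, fixed, open: 168 mm (x) by 220 (y) by 22 high outside, walls and floor 4 mm; finished cartridges lie in it, upright, length roughly along its x. Origin: centre of its underside. It stands left or right of the tester
- bin: the oak bin, fixed, open: 176 mm (x) by 216 (y) by 50 high outside, walls and floor 7 mm, empty at the start. Origin: centre of its underside. It stands on the tester's other side
- fresh: The fresh rectifier cartridge. Body 110 mm long (x), 36 wide (y), 28 high: two square blue plastic end caps 28 mm long, a glass barrel of 25 mm diameter between. On top, mid-length, a black pull fin 44 mm long (x), 10 thick (y), from 24 to 66 mm above the underside. 0.12 kg. Origin: centre of the underside, z up through the fin. On the desk before the tester, length roughly along world y
- cart0: A finished rectifier cartridge. Body 110 mm long (x), 36 wide (y), 28 high: two square copper end caps 28 mm long, a glass barrel of 25 mm diameter between. On top, mid-length, a black pull fin 44 mm long (x), 10 thick (y), from 24 to 66 mm above the underside. 0.12 kg. Origin: centre of the underside, z up through the fin. In the tray at the start, or absent
- cart1: A finished rectifier cartridge. Body 110 mm long (x), 36 wide (y), 28 high: two square copper end caps 28 mm long, a glass barrel of 25 mm diameter between. On top, mid-length, a black pull fin 44 mm long (x), 10 thick (y), from 24 to 66 mm above the underside. 0.12 kg. Origin: centre of the underside, z up through the fin. In the tray at the start, or absent
- cart2: A finished rectifier cartridge. Body 110 mm long (x), 36 wide (y), 28 high: two square copper end caps 28 mm long, a glass barrel of 25 mm diameter between. On top, mid-length, a black pull fin 44 mm long (x), 10 thick (y), from 24 to 66 mm above the underside. 0.12 kg. Origin: centre of the underside, z up through the fin. In the tray at the start, or absent
- cart3: A finished rectifier cartridge. Body 110 mm long (x), 36 wide (y), 28 high: two square copper end caps 28 mm long, a glass barrel of 25 mm diameter between. On top, mid-length, a black pull fin 44 mm long (x), 10 thick (y), from 24 to 66 mm above the underside. 0.12 kg. Origin: centre of the underside, z up through the fin. In the tray at the start, or absent
- valve0: bystander: a tall clear-glass rectifier valve standing on its black base, 50 mm in diameter, 134 mm tall. Origin: centre of its underside
- valve1: bystander: a tall clear-glass rectifier valve standing on its black base, 50 mm in diameter, 134 mm tall. Origin: centre of its underside
- key: bystander: morse key, a black base 75 by 110 mm with a brass arm, 47 mm high. Origin: centre of its underside
Not all that is in view belongs to the job. What is shaped like the cart2 but purple is not meant.

How it is judged:
By the outcome, as a careful person would: the job done as asked, in the order asked, and still so for the second after the job is handed in, with the robot touching nothing.
Of cart0, cart1, cart2, cart3 only 2 to 4 are there at a start; the rules pass over those that are not, and their reading is None.
At some moment in a run one of cart0, cart1, cart2, cart3 may be knocked a few centimetres aside while the robot is not near it.
It also fails if it takes over 210 s, if anything falls off the work surface, if the arm or the gripper's body presses on something with over 40 N, if the wrist force passes 120 N, or if a joint passes its speed limit or range.

## Working session

There is one attempt and no reset: what is moved stays moved. The work goes in short steps, Python scripts to look and compute and a shell command to move; the robot and the scene stay as the last step left them, time stands still between calls to the robot, and variables do not carry over. Pictures are saved under pics/ and viewed, at most 14 in all, crops included, and the job is handed in when it is done.

```bash
ls; mkdir -p pics; python3 - <<'E'
from rig import state, vision
import cv2
for n in("scene","top"):
    cv2.imwrite(f"pics/{n}0.png",cv2.resize(vision.camera(n),None,fx=1.42,fy=1.42)); c=vision.calibration(n); print(n,c)
s=state(); print(s["t"],s["ee_pos"],s["eef_rot"],s["finger_gap"],s["ft_force"])
E
```

```text
pics
scene {'fx': 471.71930845644334, 'fy': 471.71930845644334, 'cx': 279.722981330221, 'cy': 209.21048624322745, 'xyz': array([1225.5089195 ,  829.57250209,  953.61369671]), 'orientation': array([-0.93066339, -2.42452458,  1.15537278])}
top {'fx': 544.5079253752044, 'fy': 544.5079253752044, 'cx': 278.7774736546401, 'cy': 207.2092722608591, 'xyz': array([ 318.20660693,   10.74525964, 1581.94705695]), 'orientation': array([-2.17832937,  2.13577726, -0.09544617])}
0.1 [201.12763051 617.66398042 230.53302934] [-4.92405344e-01 -3.10260440e+00  2.26226453e-03] 85.11887202149944 [-0.44710158  0.89044929 -0.31731235]
```

View pics/top0.png

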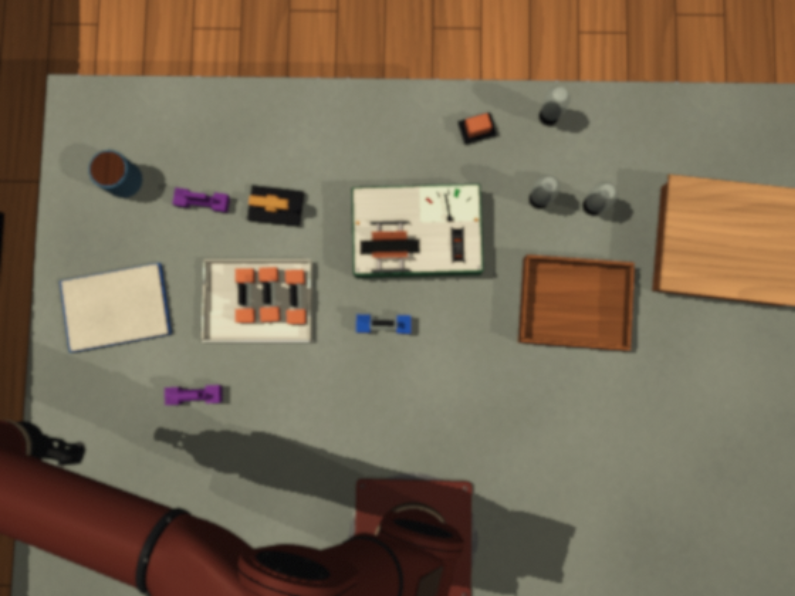

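View pics/scene0.png

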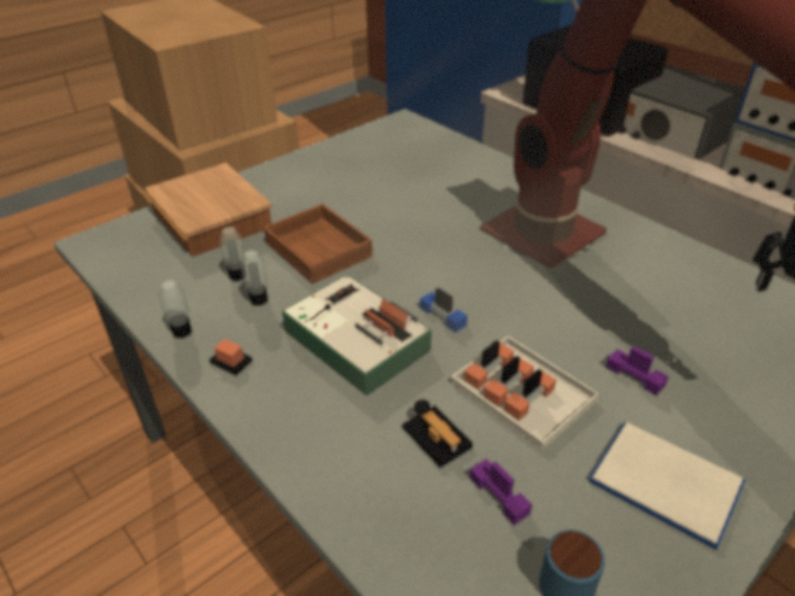

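The top view (pixels at ×1.42) shows the tester at (417,230), tray with three copper-capped cartridges at (245/268/294,295), the fresh blue one at (384,323), the bin at (578,303), two purple decoys at (202,200) and (195,395), and the morse key at (275,205). Next I measure positions and take enlarged crops.

```bash
cat > h.py <<'E'
from rig import state, vision
import cv2, numpy as np
from scipy.spatial.transform import Rotation as R
def ray(n,u,v):
    c=vision.calibration(n); d=R.from_rotvec(c["orientation"]).apply([(u-c["cx"])/c["fx"],(v-c["cy"])/c["fy"],1]); return np.array(c["xyz"]),d
def onz(n,u,v,z):
    p,d=ray(n,u,v); return (p+d*(z-p[2])/d[2])[:2]
def proj(n,P):
    c=vision.calibration(n); q=R.from_rotvec(c["orientation"]).inv().apply(np.array(P)-c["xyz"]); return q[0]/q[2]*c["fx"]+c["cx"],q[1]/q[2]*c["fy"]+c["cy"]
def rect(m,n,z,amin=40):
    for c in cv2.findContours(m.astype(np.uint8),0,2)[0]:
        a=cv2.contourArea(c)
        if a<amin: continue
        b=cv2.boxPoints(cv2.minAreaRect(c)); w=np.array([onz(n,*p,z) for p in b])
        e=[w[1]-w[0],w[2]-w[1]]; e.sort(key=np.linalg.norm); l=e[1]
        yield w.mean(0).round(1),np.linalg.norm(e[1]).round(0),np.linalg.norm(e[0]).round(0),(np.degrees(np.arctan2(l[1],l[0]))%180).round(1),b.mean(0).round(0)
def hsv(im): return cv2.cvtColor(im,cv2.COLOR_BGR2HSV)
E
python3 - <<'E'
from h import *
im=vision.camera("top"); h=hsv(im); H,S,V=cv2.split(h)
print("blue");[print(*x) for x in rect((H>100)&(H<130)&(S>120)&(V>60),"top",28,60)]
print("copper");[print(*x) for x in rect((H<14)&(S>120)&(V>140),"top",28,60)]
print("white");[print(*x) for x in rect((S<50)&(V>170),"top",60,500)]
print("oak");[print(*x) for x in rect((H<20)&(S>100)&(V>40)&(np.indices(H.shape)[0]>150),"top",50,1500)]
a=cv2.resize(im[120:205,235:350],None,fx=6.5,fy=6.5,interpolation=2); cv2.imwrite("pics/t1.png",a)
E
```

```text
blue
[426.   27.4] 34.0 26.0 1.1 [284. 228.]
[425.9 107.5] 32.0 26.0 1.4 [256. 228.]
copper
[ 445.3 -301.5] 125.0 26.0 91.1 [399. 224.]
[437.6 245.7] 37.0 26.0 91.1 [208. 222.]
[438.5 348. ] 35.0 26.0 91.1 [172. 222.]
[440.9 297.6] 37.0 29.0 91.1 [190. 221.]
[ 514.2 -303.1] 123.0 32.0 91.0 [400. 200.]
[518.5 249.9] 35.0 26.0 91.0 [207. 194.]
[519.6 351.4] 35.0 26.0 91.0 [172. 194.]
[523.3 305.1] 35.0 26.0 91.0 [188. 192.]
[ 845.9 -119.8] 45.0 31.0 107.3 [336.  86.]
[ 992.4 -754.3] 98.0 35.0 178.0 [553.  41.]
[1017.7  297.1] 90.0 16.0 175.3 [197.  28.]
[1011.7 -581.7] 137.0 90.0 179.9 [494.  34.]
[1012.3  228.3] 140.0 90.0 1.7 [220.  30.]
[1102.7 -575.5] 77.0 28.0 90.7 [491.   4.]
[1029.1 -472.7] 173.0 21.0 179.1 [456.  28.]
[1027.9 -377. ] 173.0 95.0 179.4 [424.  28.]
[1028.2 -276.6] 170.0 89.0 179.8 [390.  27.]
[1026.9 -173.1] 170.0 95.0 0.1 [355.  28.]
[1025.6  -73.8] 170.0 93.0 0.5 [321.  27.]
[1025.8   30.3] 168.0 93.0 0.9 [286.  27.]
[1040.3  109.6] 137.0 24.0 1.4 [260.  22.]
[1039.7  152.9] 137.0 45.0 1.5 [246.  22.]
[1098.   229.6] 87.0 19.0 90.7 [220.   3.]
[1039.5  339.1] 141.0 39.0 172.3 [183.  21.]
[1023.9  432.6] 162.0 97.0 2.4 [152.  26.]
[1023.3  532.6] 166.0 92.0 0.3 [119.  26.]
[1022.9  636. ] 160.0 100.0 3.2 [84. 26.]
[1022.1  704.6] 161.0 34.0 2.0 [62. 25.]
white
[461.  312.5] 196.0 153.0 91.0 [182. 213.]
[616.    2.7] 251.0 170.0 92.2 [293. 161.]
oak
[-29.8 272.1] 486.0 143.0 91.4 [191. 392.]
[14.  -0.5] 225.0 218.0 90.6 [291. 378.]
[ 25. 644.] 323.0 272.0 91.3 [ 58. 368.]
[ 474.6 -317.2] 226.0 179.0 86.7 [406. 213.]
[ 564.7 -607.9] 279.0 183.0 91.0 [510. 183.]
[410.2 806.1] 447.0 68.0 1.4 [  9. 229.]
```

View pics/t1.png

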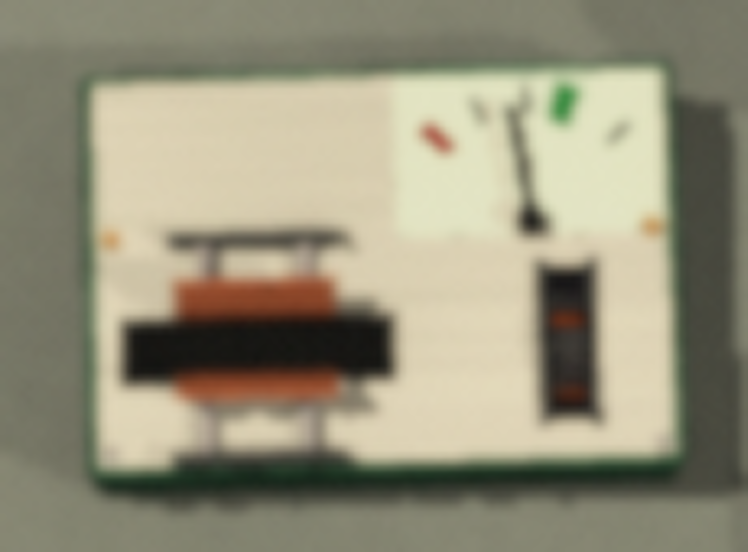

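Crop: the needle points at ~(512,105) from its pivot at (530,220), about 0.7 rad from red, so the wheel is at ≈1.4. The seat strip centre is at (258,348) and the wheel slot centre at (569,340). Candidates: blue at top pixel (270,228) is the fresh one, and the three copper-capped pairs at (172/190/208,208) in the tray are the finished ones. The purple pieces at (142,141) and (137,278) don't match the described cap colours, so I leave them.

```bash
python3 - <<'E'
from h import *
f=lambda u,v,z: onz("top",235+(u+.5)/6.5-.5,120+(v+.5)/6.5-.5,z).round(1)
print("seat",f(258,350,60),"ends",f(125,352,60),f(392,347,60))
print("slot",f(569,340,60),f(569,265,60),f(569,415,60))
print("panel corners",f(90,80,60),f(665,68,60),f(680,462,60),f(97,478,60))
im=vision.camera("top"); 
b=[cv2.resize(im[y0:y1,x0:x1],None,fx=4,fy=4,interpolation=2) for x0,x1,y0,y1 in((130,230,175,250),(360,460,175,250))]
a=np.hstack(b); cv2.imwrite("pics/t2.png",a)
E
```

```text
seat [578.   56.2] ends [576.1 114.2] [580.4  -2.1]
slot [584.8 -79. ] [617.9 -78.6] [551.9 -79.4]
panel corners [696.9 132.7] [ 706.4 -119.6] [ 532.1 -127.7] [520.5 124.9]
```

View pics/t2.png

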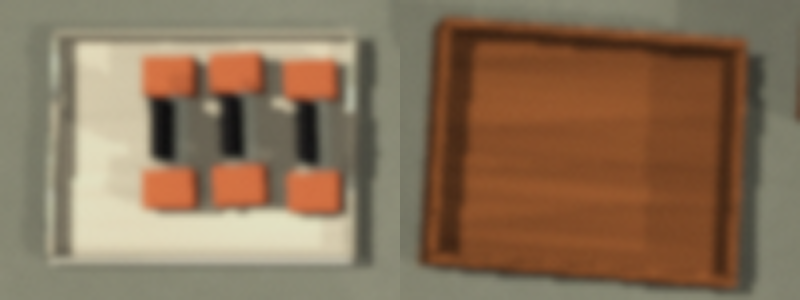

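```bash
python3 -m inch '[[0,25,-45,0,-9],[0,25,-45,0,-9],[0,25,-45,0,-9],[0,25,-45,0,-9],[0,25,-45,0,-9],[0,25,-45,0,-9],[0,25,-45,0,-9],[0,25,-45,0,-9]]' 40
```

```text
t: 1.2
ee_pos: [401.8, 256.4, 231.4]
eef_rot: [-2.228, -2.215, -0.001]
ft_force: [0.6, 0.1, -0.4]
finger_gap: 0.1
finger_force: 0.0
```

The crop confirms three copper-capped cartridges in the tray and an empty bin. Next I go above the wheel.

```bash
python3 -m inch '[[0,28,-48,0,2.5],[0,28,-48,0,0],[0,28,-48,0,0],[0,28,-48,0,0],[0,28,-48,0,0],[0,28,-48,0,0],[0,28,-47,-60,0],[0,0,0,-60,0]]'; python3 -m inch '[[0,0,0,-20,0],[0,0,0,0,0]]'
```

```text
t: 2.2
ee_pos: [592.6, -70.3, 124.9]
eef_rot: [2.176, 2.261, 0.001]
ft_force: [0.3, 0.1, 0.1]
finger_gap: -0.3
finger_force: 0.0
t: 2.45
ee_pos: [590.3, -65.5, 104.8]
eef_rot: [-2.171, -2.269, 0.002]
ft_force: [0.2, 0.2, -0.5]
finger_gap: 0.1
finger_force: 0.0
```

```bash
python3 -m inch '[[0,9,-13,0,0],[0,0,0,-27,0],[0,0,0,0,0]]';python3 -m inch '[[0,0,0,-5,0],[0,0,0,-4,0],[0,0,0,0,0]]'
```

```text
t: 2.82
ee_pos: [600.2, -79.5, 78.7]
eef_rot: [2.173, 2.269, 0.0]
ft_force: [-0.4, -0.1, 0.2]
finger_gap: -0.1
finger_force: 0.0
t: 3.2
ee_pos: [600.3, -79.1, 69.6]
eef_rot: [2.172, 2.268, 0.001]
ft_force: [0.8, -0.5, 1.5]
finger_gap: 0.1
finger_force: 0.7
```

```bash
python3 -m inch '[[0,0,0,-2,0],[0,-7,0,0,0],[0,-7,0,0,0],[0,-7,-1,0,0],[0,-7,0,0,0],[0,0,0,0,0]]'; python3 - <<'E'
from h import *
im=vision.camera("top");cv2.imwrite("pics/t3.png",cv2.resize(im[120:205,235:350],None,fx=6.5,fy=6.5,interpolation=2))
im=vision.camera("scene");u,v=map(int,proj("scene",(600,-50,60)));print(u,v);cv2.imwrite("pics/s3.png",cv2.resize(im[v-45:v+45,u-60:u+60],None,fx=6.5,fy=6.5,interpolation=2))
E
```

```text
t: 3.95
ee_pos: [570.8, -80.2, 67.0]
eef_rot: [-2.173, -2.268, 0.001]
ft_force: [-1.3, -2.0, 3.8]
finger_gap: -0.1
finger_force: 2.1
242 214
```

View pics/s3.png

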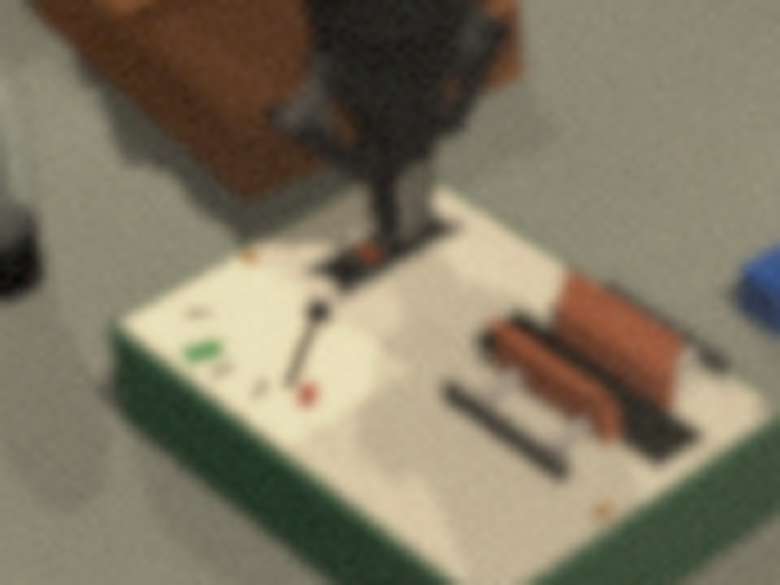

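The scene crop shows the needle at (300,345), now close to the red mark (307,392), so rolling works. Second stroke, past the stop.

```bash
python3 -m inch '[[0,0,0,15,0],[0,28,1,0,0],[0,0,0,-11,0],[0,0,0,-4,0],[0,-7,0,0,0],[0,-7,0,0,0],[0,-7,0,0,0],[0,-7,-1,0,0]]';python3 -m inch '[[0,0,0,30,0],[0,-60,0,10,0],[0,-60,0,0,0],[0,0,0,0,0]]'; cat >> h.py <<'E'
def needle():
    f=lambda u,v,z: onz("top",235+(u+.5)/6.5-.5,120+(v+.5)/6.5-.5,z)
    P=f(530,220,66); r=f(437,138,60)-f(530,220,60); a0=np.arctan2(r[1],r[0]); out={}
    for n in("top","scene"):
        g=cv2.cvtColor(vision.camera(n),6).astype(np.float32); sc=[]
        T=np.arange(-.2,1.8,.02)
        for t in T:
            px=np.array([proj(n,(P[0]+s*np.cos(a0-t),P[1]+s*np.sin(a0-t),68)) for s in np.linspace(15,48,25)],np.float32)
            sc.append(cv2.remap(g,px[None,:,0],px[None,:,1],1).mean())
        sc=np.array(sc); out[n]=(round(float(T[sc.argmin()]),2),round(float(sc.min())),round(float(np.median(sc))))
    return out
E
python3 - <<'E'
from h import *
print(needle())
im=vision.camera("top");cv2.imwrite("pics/t4.png",cv2.resize(im[120:205,235:350],None,fx=6.5,fy=6.5,interpolation=2))
E
```

```text
t: 5.05
ee_pos: [571.5, -80.1, 67.5]
eef_rot: [2.173, 2.268, 0.001]
ft_force: [2.3, 0.9, 3.9]
finger_gap: -0.2
finger_force: 1.7
t: 5.55
ee_pos: [445.7, -79.6, 105.7]
eef_rot: [-2.169, -2.263, -0.001]
ft_force: [1.3, 0.6, -0.1]
finger_gap: 0.0
finger_force: 0.0
{'top': (-0.0, 156, 230), 'scene': (-0.02, 147, 219)}
```

View pics/t4.png

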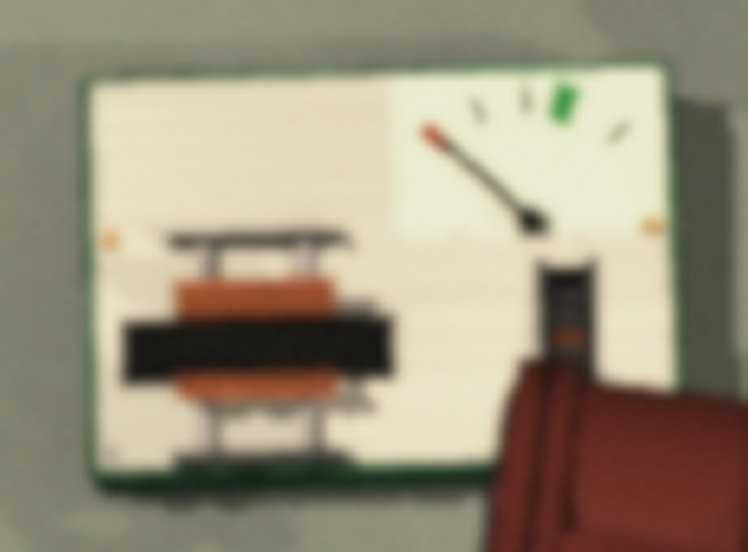

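The needle lies on the red mark (432,135). Next, the fresh cartridge: align over its fin at (426,67.5).

```bash
python3 -m inch '[[45,0,0,20,0],[45,-5,50,0,-2],[45,-5,50,0,0],[45,-10,47,0,0],[45,0,0,0,0]]'; python3 - <<'E'
from h import *
for n in("top","scene"):
    im=vision.camera(n);H,S,V=cv2.split(hsv(im));print(n);[print(*x) for x in rect((H>100)&(H<130)&(S>120)&(V>60),n,28,30)]
im=vision.camera("scene");u,v=map(int,proj("scene",(426,67,60)));cv2.imwrite("pics/s5.png",cv2.resize(im[v-45:v+45,u-60:u+60],None,fx=6,fy=6,interpolation=2))
E
```

```text
t: 6.32
ee_pos: [431.9, 70.0, 126.7]
eef_rot: [2.206, 2.236, -0.003]
ft_force: [0.7, -0.4, -0.4]
finger_gap: 38.3
finger_force: 0.0
top
scene
[428.  112.6] 31.0 27.0 12.5 [322. 223.]
[429.3  26.7] 38.0 20.0 14.5 [302. 210.]
[-1604.3  -130.6] 329.0 155.0 20.4 [549.  39.]
[ -946.5 -1273. ] 281.0 68.0 43.0 [317.  17.]
[ -693.  -1261.7] 1066.0 185.0 46.5 [287.  31.]
```

View pics/s5.png

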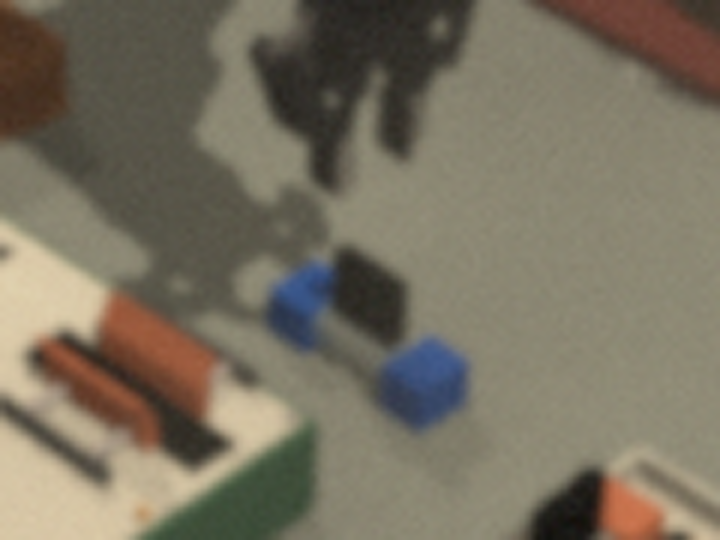

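The blue cartridge stands at crop (370,340) below the open fingers. Descending on the fin.

```bash
python3 -m inch '[[45,-5,-2,-40,0],[45,0,0,-30,0],[45,0,0,-17,0],[45,0,0,0,0],[0,0,0,0,0],[0,0,0,0,0],[0,0,0,0,0],[0,0,0,0,0]]' 60;  python3 -m inch '[[0,0,0,10,0],[0,0,0,10,0],[0,0,0,0,0]]'
```

```text
t: 7.48
ee_pos: [427.0, 65.0, 40.5]
eef_rot: [2.212, 2.231, 0.001]
ft_force: [-0.5, -0.5, 2.9]
finger_gap: 8.9
finger_force: 63.3
t: 7.85
ee_pos: [427.6, 65.2, 61.2]
eef_rot: [2.212, 2.23, 0.003]
ft_force: [0.6, 0.5, -1.5]
finger_gap: 8.9
finger_force: 62.8
```

```bash
python3 -m inch '[[0,0,0,45,0],[0,0,0,45,1.8],[0,40,-3,0,0],[0,40,-4,0,0],[0,40,-4,0,0],[0,30,0,0,0],[0,0,0,0,0]]'; python3 - <<'E'
from h import *
s=state();print(s["ee_pos"],s["ft_force"])
im=vision.camera("scene");u,v=map(int,proj("scene",(578,56,100)));cv2.imwrite("pics/s6.png",cv2.resize(im[v-45:v+45,u-60:u+60],None,fx=6,fy=6,interpolation=2))
E
```

```text
t: 8.72
ee_pos: [578.1, 53.6, 149.4]
eef_rot: [2.177, 2.264, -0.002]
ft_force: [0.2, -0.1, -2.3]
finger_gap: 8.7
finger_force: 62.8
[578.11512978  53.63417991 149.44531255] [ 0.22558929 -0.08278065 -2.25414628]
```

View pics/s6.png

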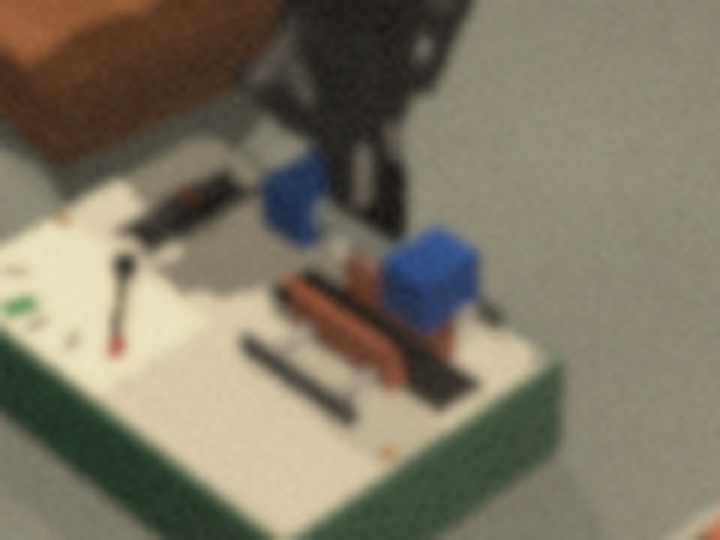

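The cartridge hangs over the seat between the jaws, caps at crop (300,195) and (432,280). Now pressing down.

```bash
python3 -m inch '[[0,0,0,-12,0],[0,0,0,-8,0],[0,0,0,-4,0],[0,0,0,-4,0],[0,0,0,0,0]]' 100;python3 -m inch '[[0,0,0,-4,0],[0,0,0,-4,0],[0,0,0,0,0]]'
```

```text
t: 9.4
ee_pos: [577.3, 54.0, 122.9]
eef_rot: [2.177, 2.265, 0.002]
ft_force: [0.1, 0.4, 5.6]
finger_gap: 7.9
finger_force: 101.9
t: 9.78
ee_pos: [577.0, 54.1, 114.6]
eef_rot: [-2.177, -2.265, -0.001]
ft_force: [0.5, 0.1, 3.2]
finger_gap: 8.0
finger_force: 101.8
```

```bash
python3 -m inch '[[0,0,0,-4,0],[0,0,0,-4,0],[0,0,0,-4,0],[0,0,0,0,0]]';python3 -m inch '[[0,0,0,-2,0],[0,0,0,-2,0],[0,0,0,0,0]]'
```

```text
t: 10.28
ee_pos: [576.7, 54.0, 102.1]
eef_rot: [-2.177, -2.265, 0.0]
ft_force: [-0.3, 0.2, 0.6]
finger_gap: 8.4
finger_force: 101.3
t: 10.65
ee_pos: [577.4, 54.0, 100.6]
eef_rot: [-2.177, -2.264, -0.003]
ft_force: [-9.8, -0.1, 26.2]
finger_gap: 8.1
finger_force: 105.1
```

The force jumped at z 100.6, so it has bottomed out. Releasing and backing off to the tray (first cartridge near (478,248)).

```bash
python3 -m inch '[[0,0,0,1.5,0],[40,0,0,0,0],[40,0,0,0,0],[40,0,0,20,0],[40,0,0,50,0],[40,-20,40,10,10],[40,-20,50,0,10],[40,-20,50,0,10]]' 60;python3 -m inch '[[40,-20,30,0,10],[40,-20,20,0,10],[40,0,0,0,10],[40,0,0,0,10],[40,0,0,0,10],[40,0,0,0,10],[40,0,0,0,0]]'; python3 - <<'E'
from h import *
print(needle())
for n in("top","scene"):
    im=vision.camera(n);H,S,V=cv2.split(hsv(im))
    print(n);[print(*x) for x in rect((H>100)&(H<130)&(S>120)&(V>60),n,88,30) if 300<x[0][0]<800]
    [print("cop",*x) for x in rect((H<14)&(S>120)&(V>140),n,32,30) if 380<x[0][0]<560]
    u,v=map(int,proj(n,(530,150,60)));cv2.imwrite(f"pics/{n}7.png",cv2.resize(im[v-50:v+50,u-65:u+65],None,fx=6,fy=6,interpolation=2))
E
```

```text
t: 11.65
ee_pos: [516.6, 195.1, 181.4]
eef_rot: [1.51, 2.754, 0.003]
ft_force: [-0.1, 0.5, 1.0]
finger_gap: 33.8
finger_force: 0.0
t: 12.52
ee_pos: [477.2, 243.7, 180.7]
eef_rot: [-0.059, 3.14, 0.001]
ft_force: [0.0, -0.1, -0.6]
finger_gap: 33.9
finger_force: 0.0
{'top': (-0.0, 160, 233), 'scene': (-0.02, 149, 220)}
top
[573.7  96.5] 34.0 25.0 1.4 [260. 173.]
[578.   14.5] 34.0 28.0 1.0 [289. 172.]
cop [ 468.5 -326.2] 177.0 154.0 86.6 [408. 216.]
scene
[580.7 108.1] 42.0 36.0 71.4 [283. 231.]
[580.8  16.6] 34.0 22.0 16.9 [261. 215.]
cop [486.2 350.3] 46.0 31.0 78.2 [371. 276.]
cop [523.4 308.6] 47.0 35.0 82.5 [350. 274.]
cop [519.9 255.9] 49.0 34.0 82.9 [336. 263.]
cop [406.1 352.7] 37.0 33.0 75.8 [391. 262.]
cop [436.4 304.7] 35.0 22.0 40.2 [370. 258.]
cop [433.3 251.5] 41.0 23.0 40.7 [356. 247.]
cop [ 489.8 -288.2] 139.0 114.0 177.8 [225. 174.]
```

View pics/scene7.png

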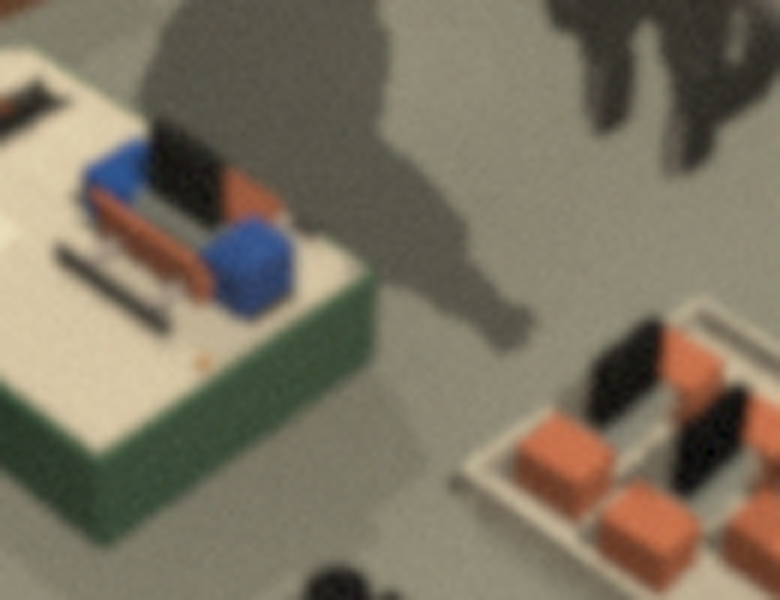

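The fresh cartridge sits home between the jaws and the needle is still at zero. The third finished cartridge was knocked ~33 mm nearer, to about (446,350). Taking the first at (478,249).

```bash
python3 -m inch '[[40,1,5,-45,1],[40,0,0,-45,0],[40,0,0,-30,0],[40,0,0,-16,0],[40,0,0,0,0],[0,0,0,0,0],[0,0,0,0,0],[0,0,0,0,0]]' 70;  python3 -m inch '[[0,0,0,0,0],[0,0,0,15,0],[0,0,0,55,0],[0,0,0,60,0],[0,0,0,0,0]]'
```

```text
t: 13.72
ee_pos: [478.2, 249.2, 44.4]
eef_rot: [-0.089, 3.139, 0.001]
ft_force: [-1.7, -0.6, 2.2]
finger_gap: 8.9
finger_force: 70.8
t: 14.35
ee_pos: [480.5, 250.1, 179.3]
eef_rot: [-0.088, 3.133, 0.009]
ft_force: [-0.0, 0.8, -1.6]
finger_gap: 8.5
finger_force: 70.3
```

```bash
python3 -m inch '[[0,0,-30,25,0],[0,-1,-55,0,-3],[0,-1,-55,0,-3],[0,-1,-55,0,0],[0,-1,-55,0,0],[0,-1,-55,0,0],[0,-1,-55,0,0],[0,-1,-55,0,0]]';python3 -m inch '[[0,0,-55,0,0],[0,0,-55,0,0],[0,0,-55,0,0],[0,0,-53,0,0],[0,0,0,0,0],[0,0,0,0,0]]'
```

```text
t: 15.35
ee_pos: [470.1, -167.8, 198.6]
eef_rot: [0.075, 3.141, 0.001]
ft_force: [0.9, -0.2, -1.5]
finger_gap: 8.9
finger_force: 70.2
t: 16.1
ee_pos: [470.4, -383.9, 198.0]
eef_rot: [-0.076, -3.14, -0.001]
ft_force: [0.1, 0.7, -1.1]
finger_gap: 8.6
finger_force: 70.1
```

```bash
python3 -m inch '[[0,3,0,-50,0],[0,0,0,-50,0],[0,0,0,-30,0],[0,0,0,-17,0],[0,0,0,-3,0],[0,0,0,0,0]]'
```

```text
t: 16.85
ee_pos: [474.6, -384.2, 49.7]
eef_rot: [0.074, 3.139, -0.001]
ft_force: [0.2, -0.6, -0.7]
finger_gap: 8.8
finger_force: 70.1
```

```bash
python3 -m inch '[[0,0,0,-2,0],[0,0,0,0,0],[30,0,0,0,0],[30,0,0,0,0],[30,0,0,15,0],[30,0,0,50,0],[30,0,30,60,0],[40,1,58,20,0]]';python3 -m inch '[[40,1,58,0,1],[40,1,58,0,1],[40,1,58,0,1],[40,1,58,0,1],[40,1,58,0,1],[40,1,58,0,1],[40,1,58,0,1],[40,0,58,0,1]]'; python3 -m inch '[[40,0,58,0,0],[40,0,58,0,0],[40,0,16,0,0],[40,0,0,0,0]]'; python3 - <<'E'
from h import *
print(needle()); z=[]
for n in("top","scene"):
    im=vision.camera(n);H,S,V=cv2.split(hsv(im))
    [print(n,"cop",*x) for x in rect((H<14)&(S>120)&(V>140),n,32,30) if 380<x[0][0]<560]
    u,v=map(int,proj(n,(474,-320,40)));z.append(cv2.resize(im[v-50:v+50,u-50:u+50],None,fx=4,fy=4,interpolation=2))
cv2.imwrite("pics/b8.png",np.hstack(z))
E
```

```text
t: 17.85
ee_pos: [475.0, -301.0, 191.7]
eef_rot: [0.083, 3.136, -0.005]
ft_force: [1.3, 1.0, 0.5]
finger_gap: 34.1
finger_force: 0.0
t: 18.85
ee_pos: [482.0, 167.3, 188.8]
eef_rot: [-0.144, 3.137, 0.002]
ft_force: [0.6, 0.2, 0.2]
finger_gap: 34.6
finger_force: 0.0
t: 19.35
ee_pos: [481.9, 298.0, 187.9]
eef_rot: [-0.146, 3.138, -0.001]
ft_force: [-0.3, 0.2, -0.3]
finger_gap: 34.2
finger_force: 0.0
{'top': (-0.0, 162, 234), 'scene': (-0.02, 147, 218)}
top cop [440.7 289.7] 29.0 23.0 2.1 [192. 221.]
top cop [ 518.2 -387.7] 43.0 32.0 91.0 [430. 198.]
top cop [ 469.4 -325.3] 179.0 155.0 86.4 [408. 215.]
scene cop [486.2 350.3] 46.0 31.0 78.2 [371. 276.]
scene cop [523.5 309.5] 45.0 35.0 82.5 [350. 274.]
scene cop [406.1 352.7] 37.0 33.0 75.8 [391. 262.]
scene cop [441.6 304.7] 28.0 28.0 99.6 [369. 258.]
scene cop [ 530.1 -257.7] 37.0 34.0 137.5 [220. 182.]
scene cop [ 467.3 -263.4] 65.0 42.0 98.3 [235. 174.]
scene cop [ 513.6 -376.6] 75.0 36.0 79.3 [204. 165.]
scene cop [ 430.6 -373.1] 66.0 37.0 76.4 [224. 157.]
```

View pics/b8.png

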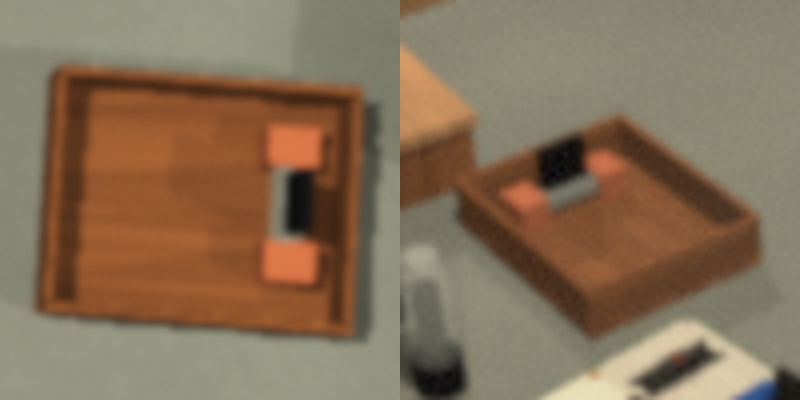

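The first cartridge stands upright at the right of the bin (crop (293,203)). Taking the second at (482,302).

```bash
python3 -m inch '[[40,0,4,-50,0],[40,0,0,-45,0],[40,0,0,-32,0],[40,0,0,-16,0],[40,0,0,0,0],[0,0,0,0,0],[0,0,0,0,0],[0,0,0,0,0]]' 70;  python3 -m inch '[[0,0,0,0,0],[0,0,0,15,0],[0,0,0,55,0],[0,0,0,60,0],[0,0,0,25,0],[0,0,0,0,0]]'
```

```text
t: 20.55
ee_pos: [482.7, 302.2, 45.9]
eef_rot: [-0.144, 3.137, 0.002]
ft_force: [-0.4, -1.3, 7.0]
finger_gap: 9.0
finger_force: 72.6
t: 21.3
ee_pos: [482.8, 302.5, 202.4]
eef_rot: [-0.144, 3.135, 0.005]
ft_force: [-0.1, -0.3, -2.4]
finger_gap: 9.0
finger_force: 71.3
```

```bash
python3 -m inch '[[0,0,-50,0,-1],[0,-1,-56,0,-1],[0,-1,-56,0,-1],[0,0,-56,0,-1],[0,0,-56,0,-1],[0,0,-56,0,-1],[0,0,-56,0,-1],[0,0,-56,0,-1]]';python3 -m inch '[[0,0,-56,0,-1],[0,0,-56,0,0],[0,0,-56,0,0],[0,0,0,0,0],[0,0,0,0,0]]'
```

```text
t: 22.3
ee_pos: [478.8, -141.6, 198.7]
eef_rot: [-0.075, -3.14, -0.001]
ft_force: [0.4, -0.9, -2.1]
finger_gap: 8.6
finger_force: 71.2
t: 22.92
ee_pos: [479.1, -307.8, 198.4]
eef_rot: [-0.104, -3.138, -0.001]
ft_force: [0.3, 0.6, -2.4]
finger_gap: 8.6
finger_force: 71.3
```

```bash
python3 -m inch '[[0,-2,-13,0,0],[0,0,0,-50,0],[0,0,0,-50,0],[0,0,0,-30,0],[0,0,0,-16,0],[0,0,0,-2,0],[0,0,0,0,0]]'; python3 -m inch '[[0,0,0,-1.5,0],[30,0,0,0,0],[30,0,0,0,0],[30,0,0,15,0],[30,0,0,50,0],[30,0,30,60,0],[40,0,58,20,1],[40,-1,58,0,1]]';python3 -m inch '[[40,-2,58,0,1],[40,-3,58,0,1],[40,-4,58,0,1],[40,-4,58,0,1],[40,-4,58,0,0],[40,-4,58,0,0],[40,-4,58,0,0],[40,-4,58,0,0]]'; python3 -m inch '[[40,-4,58,0,0],[40,0,0,0,0],[40,0,0,0,0]]'; python3 - <<'E'
from h import *
print(needle()); z=[]
for n in("top","scene"):
    im=vision.camera(n);H,S,V=cv2.split(hsv(im))
    [print(n,"cop",*x) for x in rect((H<14)&(S>120)&(V>140),n,32,30) if 380<x[0][0]<560]
    for P in ((474,-320,40),(450,330,30)):
        u,v=map(int,proj(n,P));z.append(cv2.resize(im[v-45:v+45,u-50:u+50],None,fx=3,fy=3,interpolation=2))
cv2.imwrite("pics/b9.png",np.vstack([np.hstack(z[:2]),np.hstack(z[2:])]))
E
```

```text
t: 23.8
ee_pos: [478.6, -321.6, 52.7]
eef_rot: [0.102, 3.138, -0.001]
ft_force: [-0.4, -1.2, -0.5]
finger_gap: 8.8
finger_force: 71.2
t: 24.8
ee_pos: [477.6, -177.0, 193.1]
eef_rot: [0.05, 3.138, 0.0]
ft_force: [0.8, 0.8, -0.1]
finger_gap: 34.1
finger_force: 0.0
t: 25.8
ee_pos: [448.0, 288.3, 192.1]
eef_rot: [-0.06, 3.14, 0.002]
ft_force: [0.5, 0.3, 1.1]
finger_gap: 34.2
finger_force: 0.0
t: 26.18
ee_pos: [444.3, 344.1, 191.5]
eef_rot: [-0.061, 3.14, -0.001]
ft_force: [0.6, -1.2, -0.0]
finger_gap: 33.9
finger_force: 0.0
{'top': (-0.0, 160, 232), 'scene': (-0.02, 146, 218)}
top cop [403.9 341.4] 37.0 26.0 91.1 [174. 234.]
top cop [ 435.1 -382.7] 40.0 31.0 91.1 [428. 228.]
top cop [ 416.4 -318.4] 187.0 76.0 71.9 [405. 234.]
top cop [485.8 343.4] 35.0 23.0 91.1 [174. 205.]
top cop [ 518.2 -387.7] 43.0 32.0 91.0 [430. 198.]
top cop [ 517.5 -293.8] 101.0 40.0 93.6 [396. 198.]
scene cop [486.5 350.5] 48.0 32.0 75.3 [371. 276.]
scene cop [406.1 352.7] 37.0 33.0 75.8 [391. 262.]
scene cop [ 515.4 -348.3] 133.0 45.0 84.4 [209. 169.]
scene cop [ 434.4 -303.7] 86.0 39.0 80.1 [235. 166.]
```

View pics/b9.png

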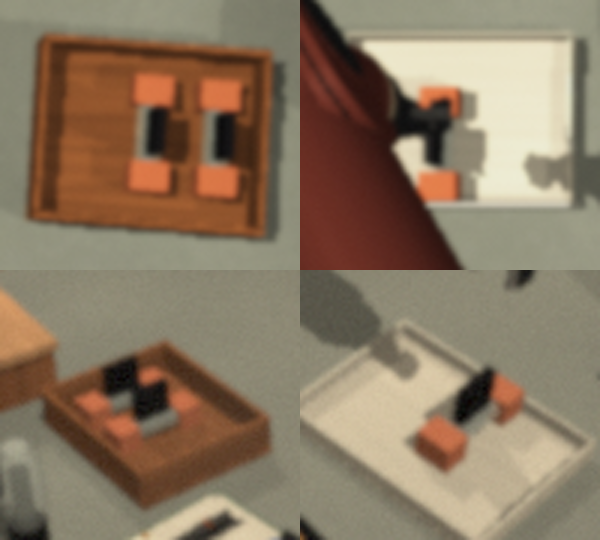

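Two stand upright in the bin; the third is at (445,344) in the tray, right below the gripper.

```bash
python3 -m inch '[[40,1,0,-50,0],[40,0,0,-50,0],[40,0,0,-32,0],[40,0,0,-14,0],[40,0,0,0,0],[0,0,0,0,0],[0,0,0,0,0],[0,0,0,0,0]]' 70;  python3 -m inch '[[0,0,0,0,0],[0,0,0,15,0],[0,0,0,55,0],[0,0,0,60,0],[0,0,0,25,0],[0,0,0,0,0]]'
```

```text
t: 27.38
ee_pos: [445.8, 345.3, 46.2]
eef_rot: [-0.062, 3.139, 0.003]
ft_force: [1.4, -0.4, 6.6]
finger_gap: 8.4
finger_force: 72.7
t: 28.12
ee_pos: [445.3, 345.4, 202.4]
eef_rot: [-0.062, 3.139, 0.005]
ft_force: [0.3, 0.3, -2.2]
finger_gap: 8.7
finger_force: 71.5
```

```bash
python3 -m inch '[[0,4,-50,0,-1],[0,4,-58,0,-1],[0,4,-58,0,-1],[0,4,-58,0,-1],[0,4,-58,0,-1],[0,4,-58,0,0],[0,4,-58,0,0],[0,4,-58,0,0]]';python3 -m inch '[[0,4,-58,0,0],[0,0,-58,0,0],[0,0,-30,0,0],[0,0,0,0,0],[0,0,0,0,0]]'
```

```text
t: 29.12
ee_pos: [475.6, -112.7, 199.0]
eef_rot: [-0.074, -3.139, -0.002]
ft_force: [1.7, 0.9, -3.3]
finger_gap: 8.7
finger_force: 71.3
t: 29.75
ee_pos: [480.3, -256.2, 199.0]
eef_rot: [-0.075, -3.139, -0.001]
ft_force: [0.6, -0.4, -1.9]
finger_gap: 8.5
finger_force: 71.4
```

```bash
python3 -m inch '[[0,0,-5,0,0],[0,0,0,-50,0],[0,0,0,-50,0],[0,0,0,-30,0],[0,0,0,-17,0],[0,0,0,-2,0],[0,0,0,0,0]]'; python3 -m inch '[[0,0,0,-1,0],[25,0,0,0,0],[25,0,0,0,0],[25,0,0,15,0],[25,0,0,50,0],[0,10,30,40,-10],[0,10,30,0,-10],[0,10,30,0,-10]]'; python3 -m inch '[[0,10,30,0,-10],[0,10,30,0,-10],[0,10,20,0,-10],[0,10,10,0,-10],[0,10,0,0,-10],[0,0,0,0,-10],[0,0,0,0,0]]';python3 - <<'E'
from h import *
print(needle()); z=[]
for n in("top","scene"):
    im=vision.camera(n)
    for P in ((474,-320,40),(600,30,30)):
        u,v=map(int,proj(n,P));z.append(cv2.resize(im[v-45:v+45,u-50:u+50],None,fx=3,fy=3,interpolation=2))
cv2.imwrite("pics/b10.png",np.vstack([np.hstack(z[:2]),np.hstack(z[2:])]))
E
```

```text
t: 30.62
ee_pos: [481.6, -262.4, 52.0]
eef_rot: [0.074, 3.139, -0.001]
ft_force: [0.2, 0.5, -1.4]
finger_gap: 8.5
finger_force: 71.2
t: 31.62
ee_pos: [511.5, -171.4, 156.5]
eef_rot: [0.894, 3.01, 0.002]
ft_force: [0.3, -0.5, -0.2]
finger_gap: -0.4
finger_force: 0.0
t: 32.5
ee_pos: [560.9, -82.4, 155.7]
eef_rot: [2.272, 2.169, 0.0]
ft_force: [-0.5, 0.6, -1.0]
finger_gap: -0.1
finger_force: 0.0
{'top': (0.78, 58, 66), 'scene': (-0.02, 145, 216)}
```

View pics/b10.png

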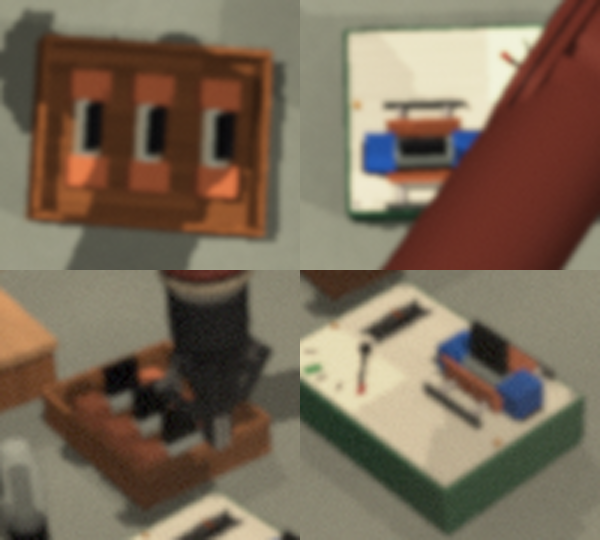

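All three stand upright in the bin, the fresh one is home, and the needle is on red. Now rolling the wheel up.

```bash
python3 -m inch '[[0,10,2,-40,5],[0,0,0,-30,0],[0,0,0,0,0]]'; python3 -m inch '[[0,0,0,-14,0],[0,0,0,-4,0],[0,7,0,0,0],[0,7,0,0,0],[0,7,1,0,0],[0,7,0,0,0],[0,0,0,15,0],[0,-28,-1,0,0]]'; python3 - <<'E'
from h import *
print(needle(),state()["ee_pos"])
E
```

```text
t: 33.08
ee_pos: [569.5, -80.1, 83.6]
eef_rot: [-2.174, -2.264, 0.003]
ft_force: [0.8, 0.1, 0.3]
finger_gap: 0.0
finger_force: 0.0
t: 34.08
ee_pos: [572.1, -80.7, 83.4]
eef_rot: [2.175, 2.264, 0.0]
ft_force: [-0.8, -0.1, 0.2]
finger_gap: -0.1
finger_force: 0.0
{'top': (0.62, 58, 66), 'scene': (0.44, 153, 213)} [568.43721919 -80.90256943  82.26263332]
```

```bash
python3 -m inch '[[0,1,0,-11,0],[0,0,0,-4,0],[0,7,0,0,0],[0,7,0,0,0],[0,7,1,0,0],[0,7,0,0,0],[0,0,0,15,0],[0,-20,-1,0,0]]'; python3 - <<'E'
from h import *
print(needle(),state()["ee_pos"])
E
```

```text
t: 35.17
ee_pos: [580.8, -81.3, 83.5]
eef_rot: [2.175, 2.263, -0.0]
ft_force: [-0.7, -0.5, -0.7]
finger_gap: 0.0
finger_force: 0.0
{'top': (0.76, 60, 64), 'scene': (0.92, 145, 213)} [578.20281593 -81.28082358  82.4950072 ]
```

```bash
python3 -m inch '[[0,0,0,-11,0],[0,0,0,-4,0],[0,5,0,0,0],[0,5,0,0,0],[0,0,0,0,0],[0,0,0,20,0],[0,0,0,50,0],[0,-60,-20,40,0]]';python3 -m inch '[[0,-60,-40,0,0],[0,-20,-50,0,0],[0,0,-50,0,0],[0,0,-50,0,0],[0,0,0,0,0]]'; python3 - <<'E'
from h import *
print(needle()); z=[]
for n in("top","scene"):
    im=vision.camera(n)
    for P in ((474,-300,40),(600,10,30)):
        u,v=map(int,proj(n,P));z.append(cv2.resize(im[v-45:v+45,u-60:u+60],None,fx=3.3,fy=3.3,interpolation=2))
cv2.imwrite("pics/b11.png",np.vstack([np.hstack(z[:2]),np.hstack(z[2:])]))
E
```

```text
t: 36.28
ee_pos: [542.0, -97.0, 173.4]
eef_rot: [2.171, 2.265, -0.002]
ft_force: [-0.0, -0.6, 3.3]
finger_gap: -0.0
finger_force: 0.0
t: 36.9
ee_pos: [472.8, -281.0, 173.3]
eef_rot: [2.191, 2.249, -0.004]
ft_force: [-0.9, -0.2, 0.0]
finger_gap: -0.0
finger_force: 0.0
{'top': (1.1, 144, 228), 'scene': (1.06, 147, 207)}
```

View pics/b11.png

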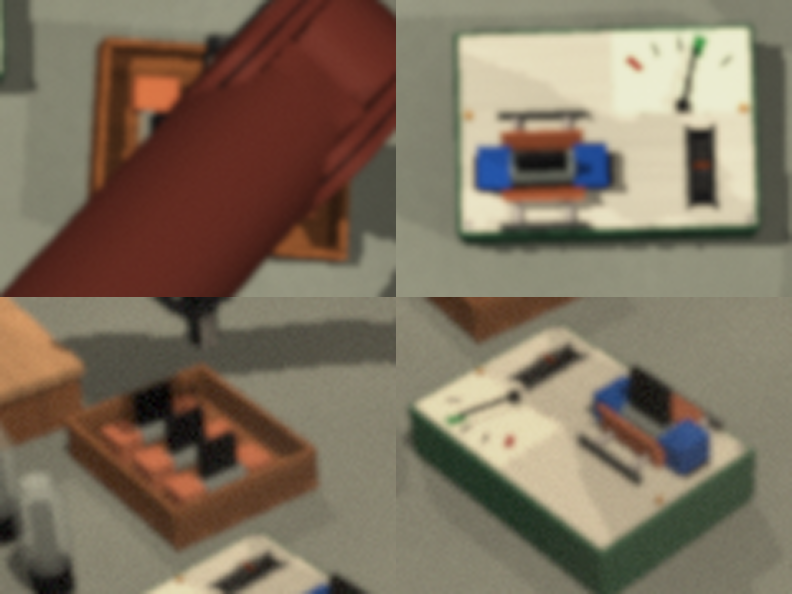

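The needle stands mid-green (697,48), the fresh cartridge is home, three cartridges stand upright in the bin, and the gripper is clear.

```bash
python3 -c "
from rig import sign_off
print(sign_off())"
```

```text
the job is handed in; nothing more can be done
None
```

The job is done and handed in at about 37 s of the 210 s limit: the wheel was zeroed first, the three finished cartridges stand fin-up in the oak bin, the fresh one is fully home in the jaws, and the needle reads about 1.1, mid-green; the hand-in returned no verdict.

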